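# Hang the dip basket to drain

### The arm

A 6-joint arm with a two-finger parallel gripper is mounted at the origin on a cart in front of the work surface, level with it; the furniture and walls round the work are solid. World frame = base frame: x ahead of the robot, y to its left, z up, the work surface at z = 0. Lengths are in m, angles in rad, forces in N, time in s.
With the tool pointing down it reaches from about 0.275 to 0.875 m from the base axis. Payload 12.5 kg.
Tool frame: the origin (TCP) lies at the very end of the fingers, on their centre line; the grasp point (between the pads) lies 19 mm behind it; z points along the fingers, y is the line along which they close (so a half turn about z gives the same grasp; the last joint's range is limited). The gripper opens to 85 mm and grips with 20 to 120 N. Pads are 22 mm wide; open, the fingers measure 114 mm over their backs; the gripper's body (76 mm by 85 mm) begins 54 mm behind the grasp point. The pads swing forward as they close: fully open they stand 13 mm farther back than shut.
Start: joints at [1.253, 0.351, 1.652, -0, 1.139, -0.085], TCP at [0.127, 0.535, 0.206] pointing down, gripper open.
Joint ranges: [-2.75, 2.75], [-0.79, 2.1], [0.01, 2.65], [-1.57, 4.71], [0.07, 3.14], [-2.87, 2.87]. Speed limits (rad/s): [2.22, 2.22, 2.79, 3.14, 3.14, 3.14].

### API

Orientations are given as a 3x3 rotation matrix whose columns are the frame's x, y, z axes.
In Python, from bench import manip gives the robot as it stands. Calls block until the motion is done:
- manip.move_ptp(position, orientation): joint-space move of the TCP to a pose.
- manip.move_l(position, attitude=None, max_speed=0.15): straight line of the TCP; attitude=None keeps the orientation; max_speed is the mean speed in m/s.
- manip.move_j(angles): joint-space move.
- manip.set_gripper(opening, effort=None): opening from 0.0 (shut) to 1.0 (fully open); effort is the grip in N (None keeps the last); returns when the fingers have stopped.
- manip.dwell(seconds).
- manip.inverse_kinematics(position, orientation): joint angles nearest the present ones, or None.
- manip.grab_frame(name): name is "side" or "top"; returns (picture, depth): 480x640x3 uint8, red, green, blue; 480x640 float32, m along the optical axis (not along the pixel's ray), 0 where there is no reading.
- manip.get_calibration(name): a dict with "camera_matrix" (3x3 intrinsics, pixels), "R" (3x3) and "t" (3): a world point X has camera coordinates R X + t. Camera axes: x right, y down, z forward; pixel columns grow to the right and rows downward; lengths in m; the calibration is good to about 2 mm. A picture is of the moment at which its call begins. get_calibration takes no time and is no camera call.
A pose or a line that the arm cannot do raises manip.Unreachable and nothing moves.
- manip.sign_off(): hands the job in; it is judged then, once.
Trained networks look in the newest picture that a camera, given by its name, has taken for a name from the list of things; names that differ only in an ending like _2 or _b are one class to them, and where a whole thing is asked for, a point or a joint stands for the part that bears it (a point fixed in the world has none). Each returns a list of dicts, best first, with "confidence" (0 to 1); they miss things now and then, are a little off and sometimes report something else, mostly with a low value. They report only what shows in the picture. A call takes as long as a camera call. They do not tell look-alikes from the thing itself.
- manip.look_for(camera, name): "at" ([x, y, z] in m, in world coordinates, good to about 4 mm: the middle of the surface that is visible of it).
Readings, each from a call of its own:
- manip.current_time(): time.
- manip.current_qpos(): joint angles.
- manip.current_joint_vel(): joint speeds.
- manip.current_joint_torque(): joint torques, N m.
- manip.current_ee_pos(): TCP position.
- manip.current_tcp_rot(): TCP orientation.
- manip.current_force(): force on the tool from outside, world axes, zero at the start.
- manip.current_ft_torque(): the same for the moment, N m.
- manip.current_grip_width(): opening from 0.0 (shut) to 1.0 (fully open).
- manip.current_grip_force(): force on a finger pad.
Only numpy, scipy, OpenCV 4.12 (cv2) and the standard library are available. Lean on these libraries where they do the work, as an engineer would, in place of code of your own. Each camera call takes 0.05 s, during which the arm holds its last target. There are 200 camera calls.

### The job

The belt pulley has just been degreased and must drip off. Set the pulley in the wire dip basket, then lift the basket by its swinging handle and hang it by the grip of that handle on the hook of the draining stand, so that it hangs freely at rest over the drip dish with the pulley inside. Leave the other things on the bench where they are.

Things in the scene. Friction and masses are not known exactly. Their poses are not given: they have to be found in the camera images.
- pulley: Bare aluminium V-belt pulley lying flat: grooved disc 80 mm across and 19 mm thick with a plain round hub, 38 mm across, standing up in its middle to 44 mm above the underside (so 25 mm of hub to grip). 0.25 kg. Origin: centre of the underside; z up along the hub.
- basket: Round wire dip basket of bare steel, 140 mm across and 55 mm high, open at the top, inside 134 mm across, floor 4 mm thick. 0.28 kg, standing upright on the bench. Origin: centre of the underside, z up. Its handle is a hinged steel bail; the hinge axis is the basket's y axis at 50 mm above the underside, pivots at y = +-76 mm.
- bail (a joint): Angle of the basket's bail: 0 is upright over the middle of the basket, positive leans to the basket's +x, negative to its -x. Swings between stops at +-0.87 rad; the hinge is just stiff enough for the empty bail to stay where it is left, and gives way to the weight of the lifted basket. At the start it leans over to the -x side, clear of the mouth.
- bail_bar (a point): Middle of the bail's straight grip: a black plastic-covered round bar 10 mm thick and 104 mm long, parallel to the basket's y axis and 87 mm from the hinge axis. The wires of the bail run from its ends to the pivots; between the upright bail's grip and the basket's rim are 77 mm of clear height.
- drain_stand: Fixed draining stand of dark steel rod: a round drip dish 171 mm across and 18 mm high, behind it a post 112 mm along +x of the stand, from whose top the rod (10 mm thick) bends over and runs forward along the stand's -x to an upturned hook over the dish. Rod top 238 mm high at its highest, 80 mm behind the hook's seat. Origin: centre of the dish's underside, straight below the hook's seat.
- hook_seat (a point): Lowest point of the hook's upper surface, where the handle's grip lies when hung; 218 mm above the bench. A grip of 10 mm resting in it has its axis 5 mm above this point and square to the stand's x axis.
- hook_tip (a point): Top of the hook's upturned tip (a 13 mm ball), 29 mm in front (-x of the stand) of the seat and 252 mm above the bench. The grip must pass over it, the tip going under the grip and over the basket's rim.
- wood_block: Bystander, to be left alone: wooden offcut, 70x140x35, lying flat behind the middle of the work. Sizes in mm; origin at the centre of the underside.
- tape_measure: Bystander, to be left alone: tape measure, 68x92x34, lying flat at the left. Sizes in mm; origin at the centre of the underside.
- pencil: Bystander, to be left alone: pencil, 166 long and 8 thick, lying along the front edge at the left. Sizes in mm; origin at the centre of the underside.
There are look-alikes about, which are no part of the job. What is shaped like the basket but orange is not meant.

How it is judged:
By the outcome, as a careful person would: the job done as asked, in the order asked, and still so for the second after the job is handed in, with the robot touching nothing.
It also fails if it takes over 72 s, if anything falls off the work surface, if the arm or the gripper's body presses on something with over 40 N, if the wrist force passes 120 N, or if a joint passes its speed limit or range.

## Working session

There is one attempt and no reset: what is moved stays moved. The work goes in short steps, each a Python script; the robot and the scene stay as the last script left them, time stands still between calls to the robot, and variables do not carry over. Pictures are saved under pics/ and viewed, at most 12 in all, crops included, and the job is handed in when it is done.

```bash
mkdir -p pics
cat > h.py <<'E'
import numpy as np, cv2
from bench import manip
def grab(c,name=None):
    p,d=manip.grab_frame(c)
    if name: cv2.imwrite(f'pics/{name}.png',p[:,:,::-1])
    return p,d
def cloud(c,d):
    k=manip.get_calibration(c);K=np.array(k['camera_matrix']);R=np.array(k['R']);t=np.array(k['t'])
    v,u=np.mgrid[0:480,0:640]
    X=np.stack([(u-K[0,2])/K[0,0]*d,(v-K[1,2])/K[1,1]*d,d],-1)
    return (X-t)@R
def proj(c,X):
    k=manip.get_calibration(c);K=np.array(k['camera_matrix'])
    q=K@(np.array(k['R'])@np.array(X)+np.array(k['t'])); return q[:2]/q[2]
def rot(a): # tool down, tool y axis at world angle a
    y=np.array([np.cos(a),np.sin(a),0]);z=np.array([0,0,-1.]);return np.stack([np.cross(y,z),y,z],1)
E
python3 - <<'E'
from h import *
np.set_printoptions(precision=4,suppress=True)
for c in ('side','top'):
    p,d=grab(c,c+'1'); np.save(c+'1.npy',d)
    k=manip.get_calibration(c); print(c,-np.array(k['R']).T@np.array(k['t']))
    for n in ('pulley','basket','bail_bar','drain_stand','hook_seat','hook_tip'):
        for r in manip.look_for(c,n)[:3]: print(n,np.array(r['at']),round(r['confidence'],2),proj(c,r['at']).round())
print(manip.current_tcp_rot(),manip.current_time())
E
```

```text
side [ 0.068  -1.3825  0.7932]
pulley [ 0.4561 -0.0343  0.0172] 0.87 [326. 318.]
basket [0.4597 0.1793 0.0223] 0.72 [308. 283.]
basket [0.551  0.6245 0.0243] 0.62 [304. 230.]
drain_stand [ 0.4894 -0.1714  0.001 ] 0.56 [353. 349.]
hook_seat [ 0.482  -0.1732  0.005 ] 0.84 [350. 348.]
hook_tip [ 0.4909 -0.1719  0.0083] 0.72 [354. 346.]
top [0.4001 0.1815 1.2364]
pulley [ 0.4638 -0.012   0.0185] 0.61 [385. 259.]
pulley [0.43   0.4292 0.0291] 0.49 [222. 268.]
basket [0.5453 0.6502 0.0075] 0.98 [146. 225.]
basket [0.466  0.1936 0.0069] 0.93 [309. 257.]
bail_bar [0.4134 0.2151 0.1113] 0.73 [300. 276.]
bail_bar [0.5452 0.6451 0.1421] 0.62 [127. 218.]
drain_stand [ 0.4762 -0.1789  0.0026] 0.93 [445. 256.]
hook_tip [ 0.4784 -0.1756  0.0016] 0.79 [443. 255.]
hook_tip [0.433  0.4279 0.0282] 0.47 [222. 267.]
[[-0.973   0.2308 -0.    ]
 [ 0.2308  0.973   0.    ]
 [ 0.      0.     -1.    ]] 0.7
```

View pics/side1.png

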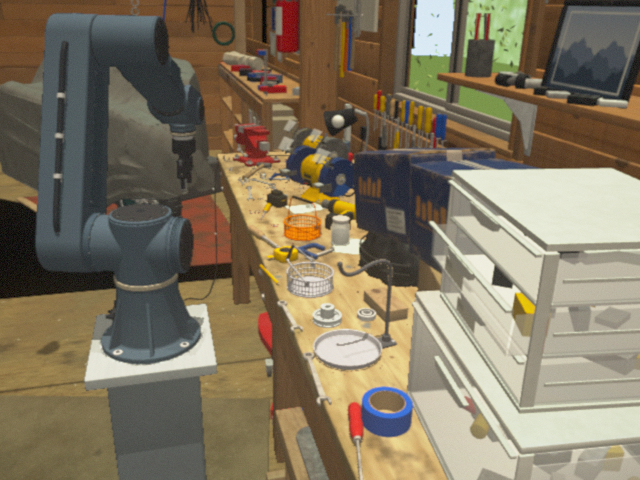

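View pics/top1.png

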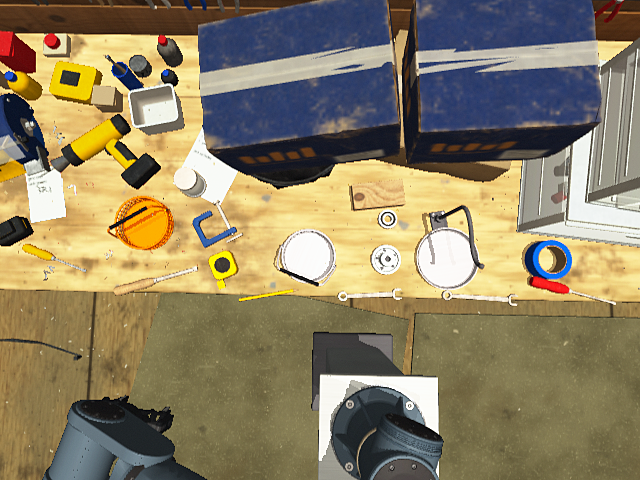

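The top view shows two basket-shaped things: an orange one at (142,222), which is the look-alike, and a bare steel one at (308,257) with its black grip at (298,275), which fits. There are two round metal parts: a flanged disc with a hub at (385,259), which fits the pulley, and a smaller ring at (388,219). The stand's dish is at (447,258), its post base at (437,218), and its rod runs from (465,208) to the hook near (478,265). I'll confirm these in an enlarged crop.

Run:
```python
from h import *
np.set_printoptions(precision=4,suppress=True)
p=cv2.imread('pics/top1.png'); cv2.imwrite('pics/crop1.png',cv2.resize(p[180:300,265:497],None,fx=3.4,fy=3.4,interpolation=cv2.INTER_CUBIC))
p=cv2.imread('pics/side1.png'); cv2.imwrite('pics/crop2.png',cv2.resize(p[240:375,270:410],None,fx=4.2,fy=4.2,interpolation=cv2.INTER_CUBIC))
from scipy.optimize import least_squares
def circ(P):
    r=least_squares(lambda q:np.hypot(P[:,0]-q[0],P[:,1]-q[1])-q[2],[*P[:,:2].mean(0),.05],loss='soft_l1',f_scale=.002).x; return r
for c in('top','side'):
    C=cloud(c,np.load(c+'1.npy')); d=np.load(c+'1.npy')>0
    X,Y,Z=C[...,0],C[...,1],C[...,2]
    def sel(cx,cy,r,z0,z1): return C[d&(np.hypot(X-cx,Y-cy)<r)&(Z>z0)&(Z<z1)]
    print(c)
    for nm,a in dict(hub=(.463,-.02,.06,.036,.06),disc=(.463,-.02,.06,.010,.028),rim=(.463,.19,.09,.045,.062),bar=(.42,.2,.1,.07,.16),rod=(.49,-.17,.15,.19,.28),dish=(.48,-.178,.11,.01,.03),block=(.6,0,.1,.025,.05)).items():
        P=sel(*a)
        if len(P): print(nm,len(P),'mean',P.mean(0),'med z',np.median(P[:,2]),'min',P.min(0),'max',P.max(0), 'circ',circ(P) if nm in('hub','disc','rim','dish') and len(P)>5 else '')
        if nm in('bar',) and len(P)>4:
            e=P-P.mean(0);print('  dir',np.linalg.svd(e)[2][0], 'len',np.ptp(e@np.linalg.svd(e)[2][0]))
        if nm=='rod': print(P[np.argsort(P[:,0])][::max(1,len(P)//25)])
```

```text
top
hub 140 mean [ 0.4627 -0.015   0.0442] med z 0.04444314296735602 min [ 0.4443 -0.0336  0.0363] max [0.4816 0.0034 0.0515] circ [ 0.4629 -0.015   0.0144]
disc 503 mean [ 0.4628 -0.0146  0.017 ] med z 0.01709829397083363 min [ 0.4235 -0.0538  0.0101] max [0.5023 0.0228 0.0276] circ [ 0.4633 -0.0169  0.0315]
rim 335 mean [0.4724 0.1953 0.0546] med z 0.05469996899195291 min [0.3948 0.1244 0.0465] max [0.5384 0.2708 0.0617] circ [0.4663 0.1961 0.0699]
bar 234 mean [0.4154 0.2148 0.1093] med z 0.11466153949433082 min [0.3883 0.1329 0.07  ] max [0.4766 0.2754 0.1215] circ 
  dir [-0.3529 -0.9357  0.0016] len 0.1494136529511954
rod 333 mean [ 0.5082 -0.1731  0.2281] med z 0.22967670874100984 min [ 0.4366 -0.1927  0.1903] max [ 0.5831 -0.1553  0.2549] circ 
[[ 0.4366 -0.1846  0.2481]
 [ 0.4409 -0.1876  0.2522]
 [ 0.4438 -0.1827  0.2297]
 [ 0.4482 -0.186   0.233 ]
 [ 0.4553 -0.1864  0.226 ]
 [ 0.4602 -0.1871  0.2183]
 [ 0.467  -0.1851  0.2178]
 [ 0.4733 -0.1806  0.2243]
 [ 0.4787 -0.1787  0.2108]
 [ 0.485  -0.1743  0.2172]
 [ 0.4916 -0.1732  0.2206]
 [ 0.4982 -0.1786  0.2248]
 [ 0.5029 -0.
[... 1730 characters left out ...]
31  0.2218]
 [ 0.4991 -0.1773  0.2212]
 [ 0.5055 -0.1799  0.2243]
 [ 0.512  -0.1758  0.2219]
 [ 0.5186 -0.1781  0.2248]
 [ 0.5259 -0.1777  0.2318]
 [ 0.5339 -0.1761  0.2355]
 [ 0.5421 -0.1672  0.2362]
 [ 0.5493 -0.1695  0.2286]
 [ 0.5573 -0.1675  0.2349]
 [ 0.5639 -0.1716  0.2282]
 [ 0.5709 -0.1667  0.2281]
 [ 0.5748 -0.163   0.2288]
 [ 0.5767 -0.163   0.1994]
 [ 0.5801 -0.1653  0.2134]
 [ 0.5834 -0.1657  0.1999]]
dish 520 mean [ 0.4878 -0.1716  0.0153] med z 0.014981810576060635 min [ 0.3701 -0.2705  0.01  ] max [ 0.5893 -0.0937  0.0286] circ [ 0.4718 -0.1833  0.0829]
block 591 mean [0.6383 0.     0.0338] med z 0.0343097432389861 min [ 0.5975 -0.0675  0.025 ] max [0.6833 0.0827 0.0394] circ
```

View pics/crop1.png

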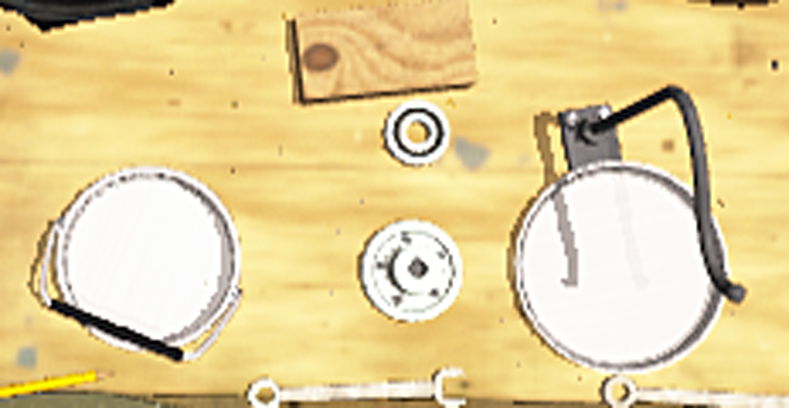

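View pics/crop2.png

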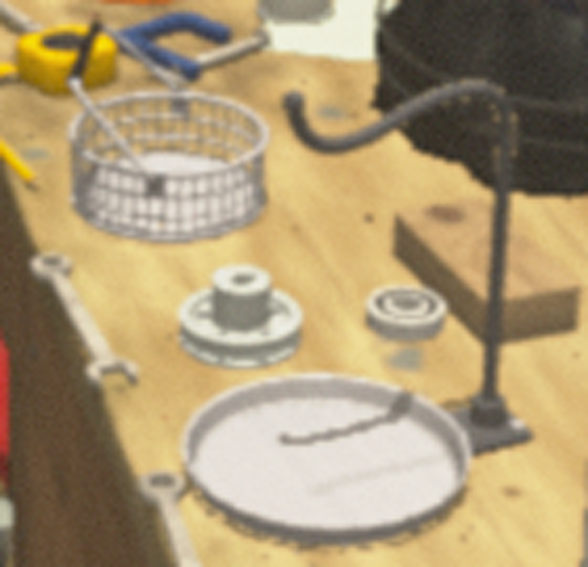

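The crops confirm it: bare wire basket with a black grip, grooved pulley with a hub (the smaller ring is a bearing), and the hook rising at its front tip. Hub height 0.044, rim 0.055 and hook seat about 0.216 all match the text. Next I refine the grip and hook from both views, then pick the pulley.

```bash
cat > refine.py <<'E'
from h import *
np.set_printoptions(precision=4,suppress=True)
for c in('top','side'):
    d=np.load(c+'1.npy');C=cloud(c,d);p=cv2.imread(f'pics/{c}1.png').max(2)
    X,Y,Z=C[...,0],C[...,1],C[...,2]
    P=C[(d>0)&(np.hypot(X-.42,Y-.2)<.1)&(Z>.09)&(Z<.14)&(p<90)]
    u=np.linalg.svd(P-P.mean(0))[2][0];s=(P-P.mean(0))@u
    print(c,'bar',len(P),P.mean(0)+u*(s.max()+s.min())/2,u,np.ptp(s))
    P=C[(d>0)&(np.hypot(X-.51,Y+.17)<.12)&(Z>.2)&(Z<.27)]
    u=np.linalg.svd((P-P.mean(0))[:,:2])[2][0];print('rod',P.mean(0),np.arctan(u[1]/u[0]),'tip x',P[:,0].min())
    s=(P[:,:2]-P[:,:2].mean(0))@(u*np.sign(u[0]));h=[(round(a,3),np.percentile(P[(s>a)&(s<a+.01),2],80)) for a in np.arange(-.075,.08,.01)];print(h)
E
python3 refine.py
python3 - <<'E'
from h import *
for n,p,a in(('pick',[.4632,-.0165,.021],1.21),('place',[.470,.194,.026],1.21),('bar',[.42,.24,.09],-.36),('lift',[.47,.22,.26],-.36),('pre',[.352,-.18,.26],.17),('seat',[.47,-.157,.2],.17)):
    for b in(0,np.pi,-np.pi)[:2]:
        q=manip.inverse_kinematics(p,rot(a+b));print(n,b,None if q is None else np.round(q,2))
E
```

```text
top bar 128 [0.4105 0.2172 0.1165] [-0.3523 -0.9359  0.009 ] 0.10193530310472998
rod [ 0.5069 -0.1734  0.2287] 0.19427589243400806 tip x 0.436599843073768
[(np.float64(-0.075), np.float64(0.25183164755443815)), (np.float64(-0.065), np.float64(0.2467415139931296)), (np.float64(-0.055), np.float64(0.22494319040191837)), (np.float64(-0.045), np.float64(0.21965051195122876)), (np.float64(-0.035), np.float64(0.21893536265449567)), (np.float64(-0.025), np.float64(0.22086650785209438)), (np.float64(-0.015), np.float64(0.2249099957756234)), (np.float64(-0.005), np.float64(0.22951648481848902)), (np.float64(0.005), np.float64(0.23231899691439023)), (np.float64(0.015), np.float64(0.235960104526973)), (np.float64(0.025), np.float64(0.23747863750079556)), (np.float64(0.035), np.float64(0.2380924215359748)), (np.float64(0.045), np.float64(0.23699014668927193)), (np.float64(0.055), np.float64(0.2348112103219427)), (np.float64(0.065), np.float64(0.22832767638539997)), (np.float64(0.075), np.float64(0.21127502758144107))]
side bar 19 [0.4103 0.2115 0.1171] [-0.3585 -0.9335  0.005 ] 0.090583574593859
[... 876 characters left out ...]
888620922)), (np.float64(0.075), np.float64(0.20984070366954574))]
pick 0 [-0.14  0.5   2.   -0.    0.64 -1.35]
pick 3.141592653589793 [-0.14  0.5   2.   -0.    0.64  1.8 ]
place 0 [ 0.3   0.55  1.89 -0.    0.71 -0.91]
place 3.141592653589793 [ 0.3   0.55  1.89 -0.    0.71  2.23]
bar 0 [ 0.42  0.4   1.92 -0.    0.82  0.78]
bar 3.141592653589793 [ 0.42  0.4   1.92 -0.    0.82 -2.36]
lift 0 [ 0.35  0.24  1.66 -0.    1.24  0.71]
lift 3.141592653589793 [ 0.35  0.24  1.66 -0.    1.24 -2.43]
pre 0 [-0.59 -0.    1.94 -0.    1.2  -0.76]
pre 3.141592653589793 [-0.59 -0.    1.94 -0.    1.2   2.38]
seat 0 [-0.42  0.26  1.8  -0.    1.09 -0.59]
seat 3.141592653589793 [-0.42  0.26  1.8  -0.    1.09  2.56]
```

Run:
```python
from h import *
np.set_printoptions(precision=4,suppress=True)
R=rot(1.21); m=manip
m.set_gripper(1.0)
m.move_ptp([.4632,-.0165,.14],R)
m.move_l([.4632,-.0165,.021])
print(m.current_force())
m.set_gripper(0,60)
print('w',m.current_grip_width(),m.current_grip_force(),m.current_force())
m.move_l([.4632,-.0165,.17],max_speed=.2)
print('w',m.current_grip_width(),m.current_force(),m.current_ee_pos(),m.current_time())
C={}
for c in('side','top'):
    p,d=grab(c,c+'2');np.save(c+'2.npy',d)
    C=cloud(c,d);P=C[(d>0)&(np.hypot(C[...,0]-.463,C[...,1]+.017)<.055)&(C[...,2]>.13)&(C[...,2]<.19)];print(c,len(P),P.min(0),P.max(0))
a=cv2.imread('pics/side2.png')[180:380,240:440];b=cv2.imread('pics/top2.png')[180:310,270:500]
cv2.imwrite('pics/c3.png',np.hstack([cv2.resize(a,(400,400)),cv2.resize(b,(400,400))]))
```

```text
[ 0.3889 -0.4142  0.4105]
w -0.0025222014899710537 0.0 [ 0.3343 -0.1725  0.1318]
w 0.002603261853699341 [-0.0877 -0.0801 -0.1233] [ 0.4626 -0.0164  0.1691] 5.8333Traceback (most recent call last):
  File "<stdin>", line 15, in <module>
    return umr_minimum(a, axis, None, out, keepdims, initial, where)
ValueError: zero-size array to reduction operation minimum which has no identity
```

Run:
```python
from h import *
grab('side','side3');grab('top','top3')
a=cv2.imread('pics/side3.png')[180:380,240:440];b=cv2.imread('pics/top3.png')[180:380,290:490]
cv2.imwrite('pics/c3.png',np.hstack([cv2.resize(a,(400,400)),cv2.resize(b,(400,400))]))
print(manip.current_tcp_rot().round(3),manip.look_for('side','pulley'),manip.look_for('top','pulley'))
```

```text
[[-0.936  0.353 -0.002]
 [ 0.353  0.936  0.   ]
 [ 0.002 -0.    -1.   ]] [{'at': [0.4573, -0.0354, 0.0195], 'confidence': 0.86}, {'at': [0.4829, -0.1722, 0.0039], 'confidence': 0.38}] []
```

View pics/c3.png

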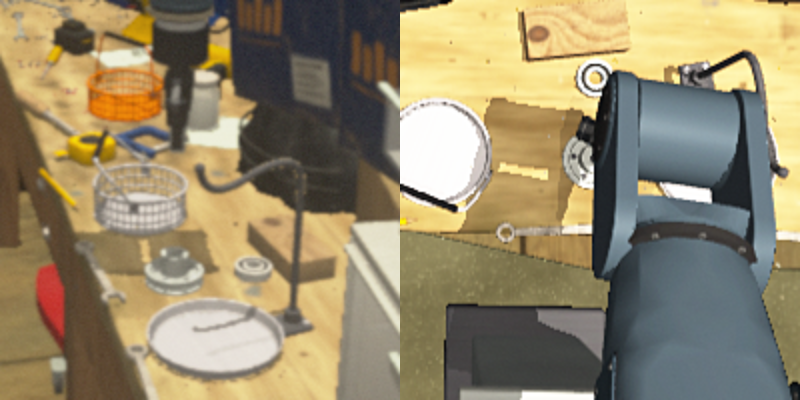

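The picture shows the fingers shut and empty above the pulley at crop (175,262), which hasn't moved. I'll try the grasp again and log each stage.

Run:
```python
from h import *
np.set_printoptions(precision=4,suppress=True)
m=manip
print(proj('side',[.4626,-.0164,.169]),'tcp px seen ~(329,254)', proj('side',[.4632,-.0165,.044]))
m.set_gripper(1.0); print('open',m.current_grip_width())
m.move_l([.4632,-.0165,.021]); m.dwell(.2)
print(m.current_ee_pos(),m.current_grip_width(),m.current_force(),m.current_joint_vel())
for o in(.7,.55,.45,.4,.35):
    m.set_gripper(o,40); print(o,m.current_grip_width(),m.current_grip_force(),m.current_force(),m.current_ee_pos())
p,d=grab('side','side4'); cv2.imwrite('pics/c4.png',cv2.resize(cv2.imread('pics/side4.png')[250:350,270:390],(720,600),interpolation=cv2.INTER_CUBIC))
print(m.current_time())
```

```text
[327.5275 263.7622] tcp px seen ~(329,254) [326.6708 306.0295]
open 0.9988032001961065
[ 0.4636 -0.0165  0.0216] 0.9965426147961384 [ 0.6281  1.1439 -0.2645] [-0.0006  0.0024  0.0011 -0.0001 -0.0008  0.0006]
0.7 0.7015089909893404 0.0 [-0.9312 -0.5575  0.0545] [ 0.4632 -0.0165  0.021 ]
0.55 0.550606162684781 0.0 [ 0.2437  0.1619 -0.4381] [ 0.4632 -0.0165  0.021 ]
0.45 0.4523134489314821 0.0 [0.6909 0.6186 0.5651] [ 0.4632 -0.0165  0.021 ]
0.4 0.40029898123338525 0.0 [0.3934 0.4465 0.2006] [ 0.4632 -0.0165  0.021 ]
0.35 0.35295728909065327 0.0 [-0.2522 -0.0599  0.201 ] [ 0.4632 -0.0165  0.021 ]
9.625
```

View pics/c4.png

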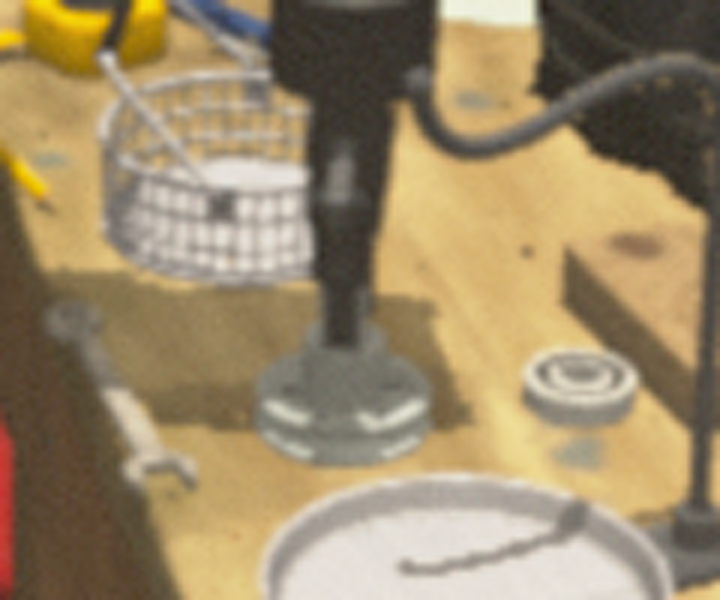

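The front fingertip ends at crop (343,345), about level with the hub's top, so the fingers sit higher than the TCP says. I'll measure the fingertip height from the depth, open and shut, clear of the pulley.

Run:
```python
from h import *
np.set_printoptions(precision=4,suppress=True)
m=manip
def tip(lbl):
    p,d=grab('side');C=cloud('side',d);e=m.current_ee_pos()
    P=C[(d>0)&(np.hypot(C[...,0]-e[0],C[...,1]-e[1])<.065)&(C[...,2]>e[2]-.05)&(C[...,2]<e[2]+.12)&(p.max(2)<110)]
    q=P[np.argsort(P[:,2])]; print(lbl,'ee',e,len(q));print(q[:6]); print('rel z pct',np.percentile(P[:,2]-e[2],[0,2,5,10]))
m.move_l([.4632,-.0165,.16],max_speed=.25); tip('g%.2f'%m.current_grip_width())
m.set_gripper(0); tip('shut')
m.set_gripper(1); tip('open')
print(m.current_time())
```

```text
g0.35 ee [ 0.4623 -0.0164  0.1585] 285
[[ 0.454  -0.0311  0.1868]
 [ 0.4504 -0.0342  0.1885]
 [ 0.4551 -0.0365  0.189 ]
 [ 0.4593 -0.0406  0.1903]
 [ 0.4618 -0.0414  0.1904]
 [ 0.4504 -0.0338  0.1911]]
rel z pct [0.0283 0.0332 0.0387 0.0441]
shut ee [ 0.4631 -0.0165  0.1597] 277
[[ 0.4624 -0.0202  0.1871]
 [ 0.4595 -0.0207  0.1876]
 [ 0.4668 -0.0236  0.1881]
 [ 0.4643 -0.0231  0.1882]
 [ 0.4698 -0.0225  0.1903]
 [ 0.4565 -0.0215  0.191 ]]
rel z pct [0.0274 0.0316 0.0356 0.0415]
open ee [ 0.4632 -0.0165  0.16  ] 173
[[ 0.4885  0.0246  0.2011]
 [ 0.4408 -0.0585  0.2023]
 [ 0.4496 -0.0647  0.2042]
 [ 0.4411 -0.0571  0.2045]
 [ 0.4444 -0.0645  0.2045]
 [ 0.4509 -0.0693  0.206 ]]
rel z pct [0.0411 0.0445 0.0466 0.0497]
11.6583
```

The fingers actually end about 27 mm behind the reported TCP when shut and 41 mm when open. I'll correct for that from here on.

```bash
cat >> h.py <<'E'
OFF=np.array([0,0,.027])   # real finger end (shut) is 27 mm short of the reported TCP
def ml(p,R=None,v=.15): manip.move_l(list(np.array(p)-OFF),R,v)
E
python3 - <<'E'
from h import *
np.set_printoptions(precision=4,suppress=True)
m=manip
ml([.4632,-.0165,.023]); m.dwell(.1); print(m.current_ee_pos(),m.current_force())
m.set_gripper(0,60)
print('w',m.current_grip_width(),m.current_grip_force(),m.current_force())
ml([.4632,-.0165,.16],v=.2); m.dwell(.1)
print('w',m.current_grip_width(),m.current_force(),m.current_ee_pos(),m.current_time())
p,d=grab('side');C=cloud('side',d);e=m.current_ee_pos()
P=C[(d>0)&(np.hypot(C[...,0]-e[0],C[...,1]-e[1])<.055)&(C[...,2]>.1)&(C[...,2]<.158)];print(len(P),P.min(0),P.max(0))
E
```

```text
[ 0.4637 -0.0165 -0.0033] [ 0.1474 -0.4264  0.2384]
w 0.4276154469395447 59.080352783203125 [-3.413   0.3718  9.1131]
w 0.41939110626399834 [ 0.5279 -0.3459 -2.6158] [ 0.4624 -0.0164  0.1317] 14.4583
351 [ 0.4237 -0.0598  0.1326] [0.4991 0.0196 0.1579]
```

Run:
```python
from h import *
np.set_printoptions(precision=4,suppress=True)
m=manip
ml([.470,.194,.165],v=.2)
ml([.470,.194,.06],v=.15); print(m.current_force())
ml([.470,.194,.0285],v=.08); m.dwell(.1); print(m.current_force(),m.current_ee_pos())
m.set_gripper(.7); print('w',m.current_grip_width(),m.current_force())
ml([.470,.194,.20],v=.2); print(m.current_force())
m.move_j([-.9,.2,1.7,0,1.2,0]) 
print(m.current_time())
for c in('side','top'):
    p,d=grab(c,c+'5');np.save(c+'5.npy',d);C=cloud(c,d);X,Y,Z=C[...,0],C[...,1],C[...,2]
    P=C[(d>0)&(np.hypot(X-.468,Y-.195)<.05)&(Z>.038)&(Z<.056)];print(c,'hub',len(P),P.mean(0))
    P=C[(d>0)&(np.hypot(X-.42,Y-.2)<.1)&(Z>.09)&(Z<.14)&(p.max(2)<90)]
    u=np.linalg.svd(P-P.mean(0))[2][0];s=(P-P.mean(0))@u;print('bar',len(P),P.mean(0)+u*(s.max()+s.min())/2,u,np.ptp(s))
    P=C[(d>0)&(abs(np.hypot(X-.467,Y-.195)-.07)<.006)&(Z>.048)&(Z<.06)];print('rim',P.min(0),P.max(0))
a=cv2.imread('pics/side5.png')[220:380,250:410];b=cv2.imread('pics/top5.png')[180:310,260:390]
cv2.imwrite('pics/c5.png',np.hstack([cv2.resize(a,(400,400)),cv2.resize(b,(400,400))]))
```

```text
[-0.5648 -0.4207 -2.3677]
[ 0.5212  1.1    -3.2397] [0.47   0.194  0.0014]
w 0.6987259646919844 [-0.1035  0.5329 -0.0556]
[-0.5723 -0.7915  0.3699]
20.6583
side hub 33 [0.4727 0.1819 0.0435]
bar 21 [0.412  0.216  0.1158] [-0.3697 -0.9292  0.0041] 0.090958398216323
rim [0.3968 0.1199 0.048 ] [0.5395 0.2675 0.0583]
top hub 138 [0.4693 0.195  0.0482]
bar 126 [0.4104 0.2173 0.1165] [-0.3502 -0.9366  0.0144] 0.10218237636552643
rim [0.3948 0.1245 0.049 ] [0.5384 0.2681 0.06  ]
```

View pics/c5.png

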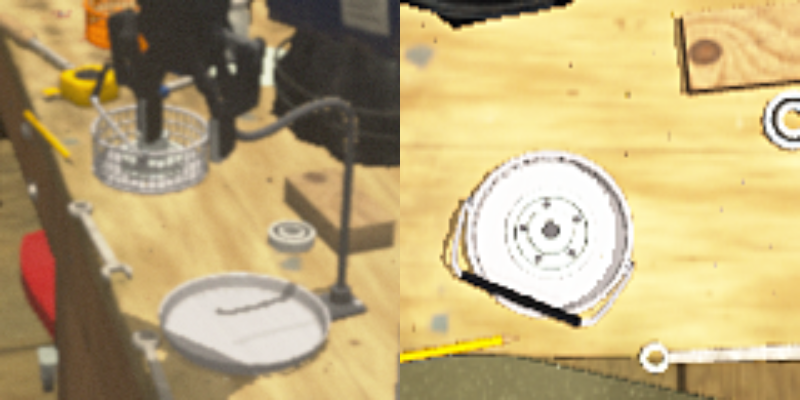

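The pulley sits centred in the basket (top crop (550,230)), the bail still leans clear, and nothing else has moved. Next I straddle the grip 25 mm off its middle, bring the bail upright, grip it and lift a little.

Run:
```python
from h import *
np.set_printoptions(precision=4,suppress=True)
m=manip
c=np.array([.4668,.196,.05]);xh=np.array([.936,-.352,0]);yh=np.array([.352,.936,0]);zh=np.array([0,0,1.])
th0=-np.arcsin(.0602/.087)
R=rot(np.arctan2(xh[1],xh[0]))
g=lambda th,dz=0: c+.087*(np.sin(th)*xh+np.cos(th)*zh)+.025*yh+(dz-.019)*zh
e=m.current_ee_pos();print(e)
m.move_l([e[0],e[1],max(e[2],.31)],None,.25)
m.move_ptp(list(g(th0,.08)-OFF),R)
m.set_gripper(.33)
ml(g(th0),v=.12); print(m.current_force())
m.set_gripper(.2); print(m.current_grip_width(),m.current_grip_force())
for th in np.linspace(th0,0,5)[1:]: ml(g(th),v=.1)
print(m.current_force())
m.set_gripper(0,110); print('w',m.current_grip_width(),m.current_grip_force(),m.current_force())
ml(g(0,.04),v=.08); m.dwell(.3); print('w',m.current_grip_width(),m.current_force(),m.current_ee_pos(),m.current_time())
for k in('side','top'):
    p,d=grab(k,k+'6');np.save(k+'6.npy',d)
a=cv2.imread('pics/side6.png')[200:360,250:410];b=cv2.imread('pics/top6.png')[180:340,250:410]
cv2.imwrite('pics/c6.png',np.hstack([cv2.resize(a,(400,400)),cv2.resize(b,(400,400))]))
```

```text
[ 0.3539 -0.3701  0.2667]
[ 0.1434 -0.6969  0.0031]
0.1937260132157661 0.0
[ 0.2689 -0.5234  0.7646]
w 0.07929742631162018 107.3708188533783 [-0.5588 -0.9143  1.1797]
w 0.08071966453077851 [ 0.0165  0.4405 -5.7815] [0.4754 0.2193 0.1307] 27.3167
```

View pics/c6.png

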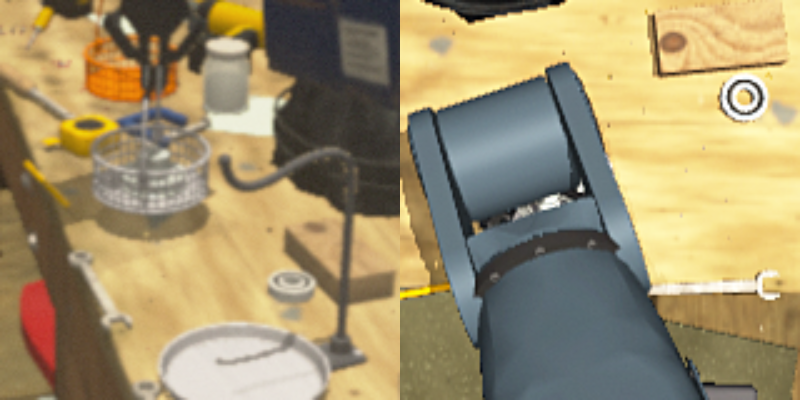

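The grip holds (-5.8 N for the lifted load) and the basket hangs clear at crop (150,180). Next I carry it to in front of the hook and check height and position there.

```bash
cat >> h.py <<'E'
S=np.array([.471,-.183,0]);ph=.19;xs=np.array([np.cos(ph),np.sin(ph),0]);ys=np.array([-np.sin(ph),np.cos(ph),0])
def G(sx,z,dy=0): return S+sx*xs+(.025+dy)*ys+np.array([0,0,z-.019])  # finger end for bar centre at stand x=sx, axis height z
E
python3 - <<'E'
from h import *
np.set_printoptions(precision=4,suppress=True)
m=manip
e=m.current_ee_pos()+OFF
ml([e[0],e[1],.256],v=.15)
ml(G(-.125,.275),rot(ph),.15); m.dwell(.4)
print('w',m.current_grip_width(),m.current_force(),m.current_ee_pos()+OFF,m.current_time())
b=S-.125*xs
for k in('side','top'):
    p,d=grab(k,k+'7');np.save(k+'7.npy',d);C=cloud(k,d)
    L=np.stack([(C-b)@xs,(C-b)@ys,C[...,2]],-1)
    P=L[(d>0)&(np.hypot(L[...,0],L[...,1])<.09)&(L[...,2]>.12)&(L[...,2]<.215)&(p.max(2)>0)]
    if len(P)<10: print(k,len(P));continue
    print(k,len(P),'basket min/max',P.min(0),P.max(0))
    for ax in(0,1):
        for lo,hi in((-.08,-.055),(-.04,0),(0,.04),(.055,.08)):
            q=P[(P[:,ax]>lo)&(P[:,ax]<hi)]
            if len(q)>5: print(' ax',ax,lo,hi,len(q),'z95',np.percentile(q[:,2],95),'z5',np.percentile(q[:,2],5))
    P=L[(d>0)&(np.abs(L[...,0])<.03)&(np.abs(L[...,1])<.07)&(abs(L[...,2]-.275)<.015)&(p.max(2)<90)];print(' bar',len(P),P.min(0) if len(P) else'',P.max(0) if len(P) else'')
a=cv2.imread('pics/side7.png')[190:390,250:450]
cv2.imwrite('pics/c7.png',cv2.resize(a,(600,600),interpolation=cv2.INTER_CUBIC))
E
```

```text
w 0.07524445063135275 [-0.547   0.7495 -5.9021] [ 0.3435 -0.182   0.256 ] 31.5833
side 2230 basket min/max [-0.0708 -0.0808  0.1339] [0.0736 0.08   0.2147]
 ax 0 -0.08 -0.055 250 z95 0.19254650222634773 z5 0.13981678314911036
 ax 0 -0.04 0 803 z95 0.19122585090662864 z5 0.13943067806704754
 ax 0 0 0.04 633 z95 0.1952652998859382 z5 0.13954992558447255
 ax 0 0.055 0.08 210 z95 0.19212453338936977 z5 0.14046284380891152
 ax 1 -0.08 -0.055 447 z95 0.1940622001174398 z5 0.13891497735721214
 ax 1 -0.04 0 691 z95 0.18995169721884098 z5 0.1396898692109021
 ax 1 0 0.04 444 z95 0.19193430031252046 z5 0.1403724792287773
 ax 1 0.055 0.08 317 z95 0.19566432836995246 z5 0.14228764661687823
 bar 180 [-0.0158 -0.0513  0.2609] [0.0199 0.0332 0.2897]
top 1948 basket min/max [-0.0701 -0.0634  0.1353] [0.0734 0.0801 0.2129]
 ax 0 -0.08 -0.055 124 z95 0.19567982606824702 z5 0.1392098021384473
 ax 0 -0.04 0 426 z95 0.19380102346797087 z5 0.14020357337831912
 ax 0 0 0.04 677 z95 0.19273028602507414 z5 0.14136635054843322
 ax 0 0.055 0.08 251 z95 0.19383718178220344 z5 0.13997557850512662
 ax 1 -0.08 -0.055 28 z95 0.19290114421236199 z5 0.1566572400919411
 ax 1 -0.04 0 383 z95 0.19207091753872504 z5 0.1389764632225667
 ax 1 0 0.04 966 z95 0.1916090823023932 z5 0.13989668499982624
 ax 1 0.055 0.08 300 z95 0.1965782970251493 z5 0.1415361291963447
 bar 99 [-0.0132  0.023   0.2617] [0.0177 0.0654 0.2899]
```

View pics/c7.png

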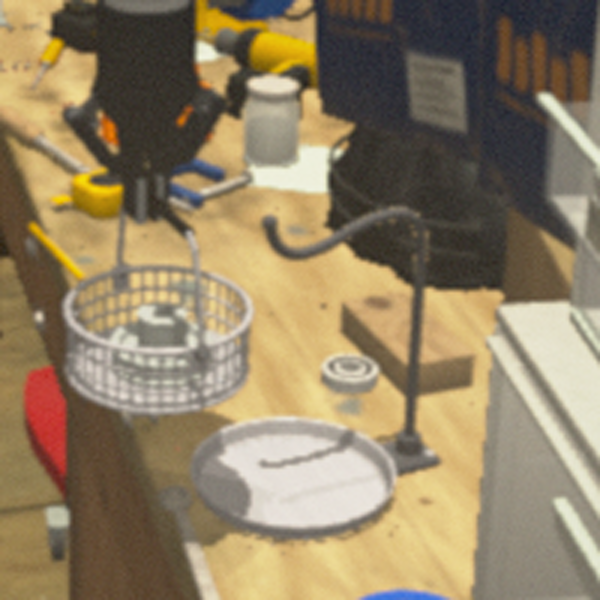

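The basket hangs level with its rim at 0.193 and centred as predicted. The hook tip is at crop (270,222), at z = 0.252. With the grip at 0.275, the tip passes about 18 mm below it and the rim about 15 mm below the hook rod. Over and down now.

Run:
```python
from h import *
np.set_printoptions(precision=4,suppress=True)
m=manip
ml(G(0,.275),v=.09); m.dwell(.1); print(m.current_force())
ml(G(0,.235),v=.08); print(m.current_force())
for z in(.230,.227,.224,.222,.220):
    ml(G(0,z),v=.05); m.dwell(.1); f=m.current_force(); print(z,f)
    if f[2]>-2 : break
print(m.current_ee_pos()+OFF,m.current_time())
p,d=grab('side','side8');np.save('side8.npy',d)
cv2.imwrite('pics/c8.png',cv2.resize(p[190:390,250:450,::-1],(600,600),interpolation=cv2.INTER_CUBIC))
```

```text
[-0.3126 -0.1451 -6.387 ]
[-0.3631 -0.5099 -5.4679]
0.23 [-0.1932 -1.2733 -5.5615]
0.227 [ 0.2416 -0.0719 -4.4846]
0.224 [ 0.0636 -0.0429 -5.6413]
0.222 [-1.1091  2.1501  3.869 ]
[ 0.4666 -0.1585  0.2035] 35.375
```

View pics/c8.png

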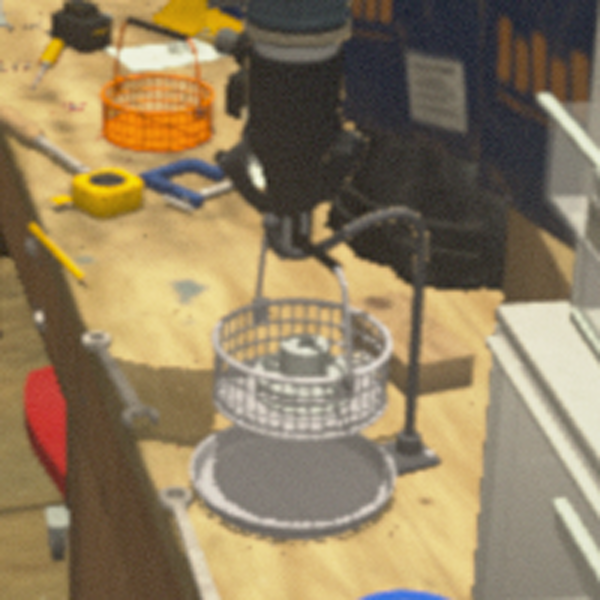

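The grip took load at 0.222, as expected for the seat. The hook passes under the grip's middle at crop (320,250) with the basket over the dish. Releasing now.

Run:
```python
from h import *
np.set_printoptions(precision=4,suppress=True)
m=manip
m.set_gripper(.18); m.dwell(.2); m.set_gripper(.4); print(m.current_force())
e=m.current_ee_pos(); m.move_l([e[0],e[1],e[2]+.12],None,.12); print(m.current_force())
m.move_l([.35,e[1]+.25,.36],None,.25)
m.dwell(1.5)
print(m.current_time())
for k in('side','top'):
    p,d=grab(k,k+'9');C=cloud(k,d)
    L=np.stack([(C-S)@xs,(C-S)@ys,C[...,2]],-1)
    P=L[(d>0)&(np.hypot(L[...,0],L[...,1])<.085)&(L[...,2]>.07)&(L[...,2]<.16)];print(k,len(P),P.min(0),P.max(0))
    P=L[(d>0)&(np.hypot(L[...,0],L[...,1])<.035)&(L[...,2]>.09)&(L[...,2]<.14)];print(' hub?',len(P),np.median(P,0))
    for ax in(0,1):
        for lo,hi in((-.08,-.06),(.06,.08)):
            q=L[(d>0)&(np.hypot(L[...,0],L[...,1])<.075)&(L[...,ax]>lo)&(L[...,ax]<hi)&(L[...,2]>.07)&(L[...,2]<.16)]
            if len(q)>5: print('  ax',ax,lo,len(q),np.percentile(q[:,2],[5,95]))
    if k=='side': a=cv2.resize(p[190:390,250:450,::-1],(400,400))
    else: a=np.hstack([a,cv2.resize(p[150:330,300:520,::-1],(400,330))]) if 0 else np.hstack([a,cv2.resize(p[150:330,330:510,::-1],(400,400))])
cv2.imwrite('pics/c9.png',a)
```

```text
[ 0.3995  0.4288 -0.1499]
[-0.0373  1.0627 -0.0201]
40.1333
side 2026 [-0.072  -0.0806  0.0838] [0.0725 0.0788 0.159 ]
 hub? 387 [-0.0053 -0.0095  0.1156]
  ax 0 -0.08 192 [0.0888 0.1415]
  ax 0 0.06 141 [0.0883 0.1396]
  ax 1 -0.08 293 [0.0875 0.1398]
  ax 1 0.06 225 [0.0914 0.1423]
top 2479 [-0.0717 -0.072   0.0811] [0.0722 0.0793 0.1588]
 hub? 490 [-0.0046  0.0046  0.1076]
  ax 0 -0.08 143 [0.0885 0.1441]
  ax 0 0.06 133 [0.0874 0.1421]
  ax 1 -0.08 176 [0.0871 0.1412]
  ax 1 0.06 196 [0.0886 0.1443]
```

View pics/c9.png

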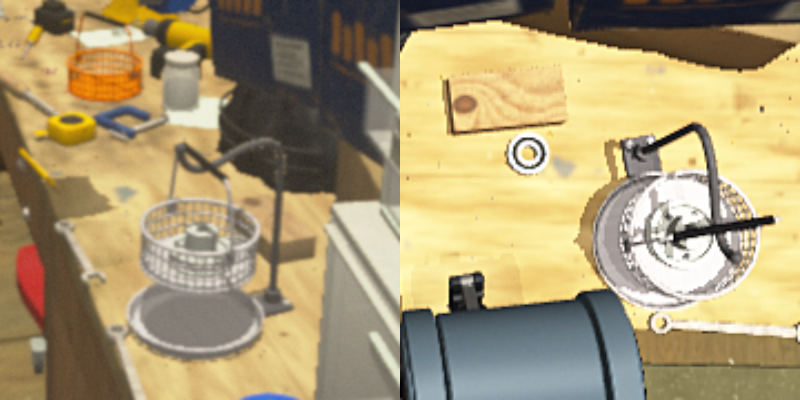

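The basket hangs level on the hook, with the grip at side crop (200,160), the pulley inside and the dish below; the robot is clear. Handing in after a short settle.

```bash
python3 -c "
from bench import manip as m
m.dwell(3); print(m.current_time()); print(m.sign_off())"
```

```text
43.2333
the job is handed in; nothing more can be done
None
```

The pulley is in the wire basket, which hangs level by its grip on the draining stand's hook over the drip dish; I handed the job in at 43 s with the robot clear and the bystanders not touched.

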